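Click out the blue paint marker on the assembly bench

TASK

Take the blue marker out of the rack, press its bottom button down against the steel press plate until it is fully in, so that the nib clicks out at the top, then stand it nib-up in the yellow cup and let go. Leave the red marker in the rack and the cup standing upright.

Things in the scene. Friction and masses are not known exactly. Their poses are not given: they have to be found in the camera images.
- marker_blue: Paint marker, blue with white barrel and nose, 54 g, upright in the rack, nose up. Origin on its axis at the barrel's lower end, z to the nose, x square to the rack's row (clear that way; neighbours 60 mm off along y). Barrel 16 mm in diameter, z 0 to 60 mm; collar 32 mm, z 60 to 66, sits on the rack's top; blue grip, 18 mm cylinder, z 66 to 116: hold here; nose to z 130. Button down to z -12.
- marker_blue_button (a joint): How far the blue marker's 12 mm diameter button, at its lower end, is pushed in, in m: 0 out (it sticks out 12 mm), 0.009 fully in (3 mm left). It takes about 5 N all the way, then stops firmly; it stays where it is pushed, and the black nib comes out of the nose by as much.
- marker_red: The same marker in red, in the same rack; origin and sizes alike. The rack is a fixed aluminium plate on legs, 200 x 60 mm, top 85 mm above the bench, with three 22 mm holes in a row for both markers and a green-handled driver; a marker in it has its origin 25 mm above the bench and comes clear when lifted straight up 80 mm. What stands in the rack reaches 157 mm above the bench.
- press_plate: Bare steel plate fixed on the bench, 100 x 100 mm, 12 mm thick. Origin at the centre of its underside, on the bench; its top is flat, at z = 12 mm.
- cup: Yellow round straight-walled cup standing loose on the bench, 68 mm outer and 60 mm inner diameter, 80 mm high, floor 5 mm thick, about 0.4 kg. Origin at the centre of its underside, z up. A marker let go inside leans against the rim.

How it is judged (in metres and radians):
On the way:
1. the blue marker's button is pushed in by at least 7 mm against the press plate (value of joint marker_blue_button above 0.007 m and contact force between marker_blue and press_plate above 1 N and angle between marker_blue's own z axis and vertical below 0.35 rad), for 0.05 s.
At the end, for the whole second after the job is handed in: Blue marker released, at rest nib-up in the yellow cup (lower end within 32 mm of the cup's axis and 35 mm of its underside, leaning under 46 degrees), button at least 7 mm in; cup upright on the bench (within 8 degrees); red marker within 20 mm of its place (value of joint marker_blue_button above 0.007 m and horizontal distance between marker_blue and cup below 0.032 m and z of marker_blue in the frame of cup below 0.035 m and angle between marker_blue's own z axis and vertical below 0.8 rad and linear speed of marker_blue below 0.03 m/s and angle between cup's own z axis and vertical below 0.15 rad and height (world z) of cup below 0.01 m and distance of marker_red from where it was at the start of the episode below 0.02 m); the robot touches nothing.
It fails at once if the red marker is taken out of the rack or displaced by more than 30 mm (distance of marker_red from where it was at the start of the episode above 0.03 m).
It also fails if it takes over 45 s, if anything falls off the work surface, if the arm or the gripper's body presses on something with over 40 N, if the wrist force passes 120 N, or if a joint passes its speed limit or range.

ROBOT

A 6-joint arm with a two-finger parallel gripper is mounted at the origin on the work surface. World frame = base frame: x ahead of the robot, y to its left, z up, the work surface at z = 0. Lengths are in m, angles in degrees, forces in N, time in s.
With the tool pointing down it reaches from about 0.4 to 0.825 m from the base axis. Payload 7 kg.
Tool frame: the origin (TCP) lies between the finger pads; the fingertips stand 22 mm ahead of it and the grasp point (between the pads) lies 3 mm ahead of it; z points along the fingers, y is the line along which they close (so a half turn about z gives the same grasp; the last joint's range is limited). The gripper opens to 88 mm and grips with 3 to 60 N. Pads are 19 mm wide; open, the fingers measure 130 mm over their backs; the gripper's body (78 mm by 193 mm) begins 47 mm behind the grasp point.
Start: joints at [90.533, 20.546, 0.682, 0, -70.136, -16.507], TCP at [0.186, 0.649, 0.249] pointing down, gripper open.
Joint ranges: [-176.03, 176.03], [-82.01, 121.73], [-58.28, 71.71], [-173.87, 95.51], [-174.79, -0.11], [-173.66, 173.66]. Speed limits (degrees/s): [136.94, 136.94, 172.46, 180, 180, 180].

INTERFACE

Orientations are given as [roll, pitch, yaw] about the fixed x, y, z axes, in that order (R = Rz(yaw) Ry(pitch) Rx(roll)).
In Python, from plant import ctrl gives the robot as it stands.
- The arm moves only by the tool apply_moves, never from a script. Its argument "targets" is a list of rows, each an object with "travel": the shift along the tool's x, y, z in mm, a list of three; "roll": the turn about the tool's z in degrees; "jaw": the finger opening in mm, from 0 to 87.6. In form: [{"travel": [tx, ty, tz], "roll": roll, "jaw": jaw}, ...]. A call has 1 to 10 rows; each row shifts and turns the commanded pose from where the row before left it, along the tool's axes as they then stand; what a row does not reach is not made up. A row lasts 1/10 s, in which the tool goes at most 50 mm and 8.59 degrees, less where a joint would pass 70% of its speed; a pose out of reach is approached as far as the arm can. A call with a gripper value outside its range is refused whole. The fingers move at their own pace and stop on an object; the grip force is fixed at half the most. Time passes only in rows, so rows that do not move let the fingers close. It gives the time, the measured TCP pose, the force, the opening and the grip force at its end, in the units of the state.
- ctrl.get_obs(): the state, without advancing time (a new reading comes with each control period).
- ctrl.snapshot(name): name is "scene" or "top" or "wrist"; returns the picture (420x560x3 uint8, red, green, blue); there is no depth.
- ctrl.calibration(name): a dict with "K" (3x3 intrinsics, pixels), "extrinsics" (4x4, takes a point from camera to world coordinates); the wrist camera has in their place "hand_eye" (4x4, takes a point from camera to tool coordinates, whose origin is the TCP and whose axes are the flange's). Camera axes: x right, y down, z forward; pixel columns grow to the right and rows downward; lengths in m; the calibration is good to about 2 mm. The wrist camera is an equidistant fisheye: a pixel r from the principal point sees the ray r / f radians off the axis. A picture is of the moment at which its call begins: read the wrist's pose just before it. calibration takes no time and is no camera call.
- ctrl.close_job(): hands the job in; it is judged then, once.
The state is a dict: "clock": time; "joint_pos": joint angles; "qvel": joint speeds; "tau": joint torques, N m; "tool_pos": TCP position; "orientation": TCP orientation; "force": force on the tool from outside, world axes, zero at the start; "moment": the same for the moment, N m; "opening": finger opening in m; "gripper_force": force on a finger pad.
Only numpy, scipy, OpenCV 4.12 (cv2) and the standard library are available. Lean on these libraries where they do the work, as an engineer would, in place of code of your own. Each camera call takes 0.05 s, during which the arm holds its last target. There are 200 camera calls.

## Working session

There is one attempt and no reset: what is moved stays moved. The work goes in short steps, Python scripts to look and compute and a tool call to move; the robot and the scene stay as the last step left them, time stands still between calls to the robot, and variables do not carry over. Pictures are saved under pics/ and viewed, at most 10 in all, crops included, and the job is handed in when it is done.

Besides the shell and the picture viewer there is one more tool, called after "Emit:" as name([rows], argument=value, ...), one row to a line, values as JSON. apply_moves: Moves the arm, as the interface text tells. Its arguments: {"type":"object","properties":{"targets":{"type":"array","items":{"type":"object","properties":{"travel":{"type":"array","items":{"type":"number"}},"roll":{"type":"number"},"jaw":{"type":"number"}}}}},"required":["targets"]}

```bash
mkdir -p pics; python3 - <<'E'
from plant import ctrl
import cv2,numpy as np
o=ctrl.get_obs();print({k:np.round(o[k],4) for k in("clock","tool_pos","orientation","force","opening")})
for n in("scene","top"):
    c=ctrl.calibration(n);print(n,np.round(c["K"],2).tolist(),np.round(c["extrinsics"],4).tolist())
    cv2.imwrite(f"pics/{n}0.png",ctrl.snapshot(n)[:,:,::-1])
c=ctrl.calibration("wrist");print({k:np.round(v,4).tolist() if not isinstance(v,str) else v for k,v in c.items()})
E
```

```text
{'clock': np.float64(0.0), 'tool_pos': array([0.1857, 0.6485, 0.2476]), 'orientation': array([ 1.799063e+02, -8.500000e-03, -1.598350e+01]), 'force': array([-0.0012, -0.0831, -0.6301]), 'opening': np.float64(0.0876)}
scene [[423.78, 0.0, 282.82], [0.0, 423.78, 212.33], [0.0, 0.0, 1.0]] [[-0.5894, 0.6015, -0.5392, 1.044], [0.8078, 0.4466, -0.3847, 0.4077], [0.0094, -0.6624, -0.7491, 0.7722], [0.0, 0.0, 0.0, 1.0]]
top [[433.36, 0.0, 282.17], [0.0, 433.36, 198.98], [0.0, 0.0, 1.0]] [[-0.0175, -0.9957, 0.0912, 0.468], [-0.9997, 0.0189, 0.0152, 0.0222], [-0.0169, -0.091, -0.9957, 0.8536], [0.0, 0.0, 0.0, 1.0]]
{'K': [[325.1923, 0.0, 275.7105], [0.0, 325.1923, 214.6157], [0.0, 0.0, 1.0]], 'hand_eye': [[-0.0014, -0.9672, -0.2541, 0.0681], [1.0, -0.0015, 0.0003, -0.0008], [-0.0007, -0.2541, 0.9672, -0.1364], [0.0, 0.0, 0.0, 1.0]]}
```

View pics/top0.png

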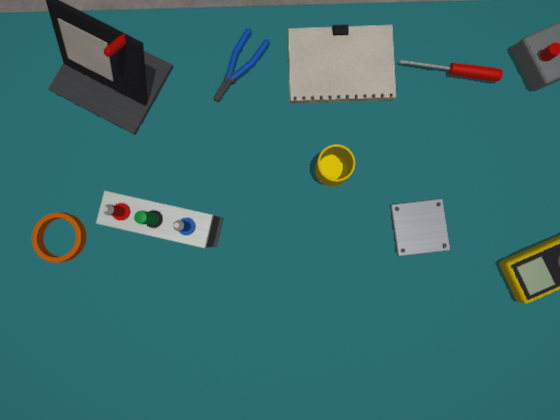

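View pics/scene0.png

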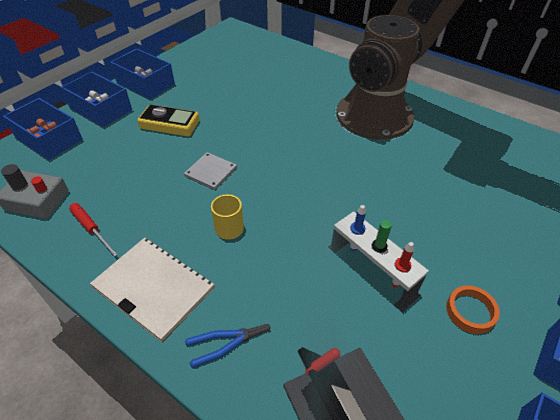

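```bash
python3 - <<'E'
import cv2,numpy as np
t=cv2.imread("pics/top0.png");
a=cv2.resize(t[180:255,90:230],None,fx=5,fy=5,interpolation=cv2.INTER_CUBIC)
b=cv2.resize(t[140:260,310:455],None,fx=2,fy=2)
im=np.zeros((600,700,3),np.uint8);im[:375]=a;im[375:,:0]=0
im[375:375+225,:290]=b[:225];cv2.imwrite("pics/crop.png",im)
E
cat > h.py <<'E'
import numpy as np
from plant import ctrl
def ray(n,u,v,z):
    c=ctrl.calibration(n);E=c["extrinsics"];d=E[:3,:3]@np.linalg.solve(c["K"],[u,v,1]);o=E[:3,3]
    return o+d*(z-o[2])/d[2]
E
```

```text
(no output)
```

View pics/crop.png

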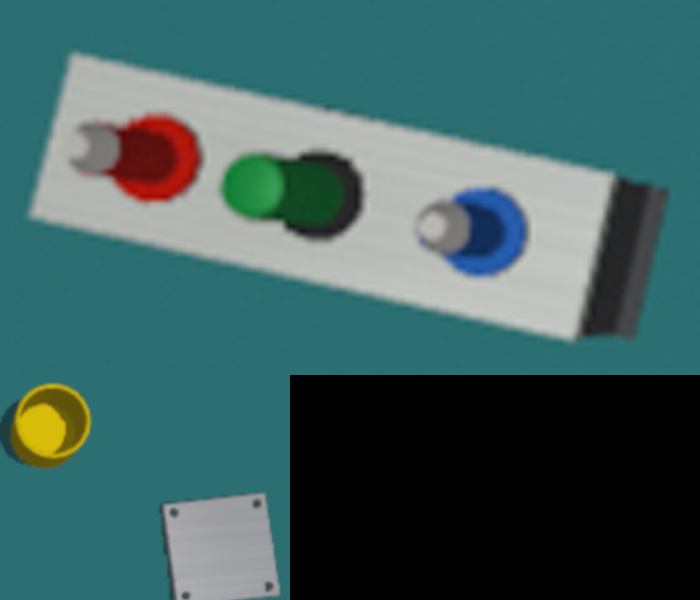

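```bash
python3 - <<'E'
from h import *
b=ray("top",186.8,226.2,.091);r=ray("top",121.2,211.6,.091)
print("blue",b,"tip",ray("top",176.2,225.6,.155),"red",r, "row ang",np.degrees(np.arctan2(*(r-b)[[1,0]])),np.linalg.norm(r-b))
print("scene blue tip",ray("scene",361,207,.155),"collar",ray("scene",358.5,229,.091))
print("cup",ray("top",336,163.5,.08),"scene",ray("scene",227.5,202.5,.08))
print("plate",ray("top",420.5,227.3,.012),ray("scene",210.5,170,.012))
E
```

```text
blue [0.49284834 0.20294355 0.091     ] tip [0.49203815 0.20497949 0.155     ] red [0.52080808 0.31980464 0.091     ] row ang 76.54456950686017 0.12015931394497852
scene blue tip [0.49651965 0.20618615 0.155     ] collar [0.49722162 0.21141531 0.091     ]
cup [ 0.60122323 -0.06408597  0.08      ] scene [ 0.59545641 -0.06368846  0.08      ]
plate [ 0.48518368 -0.23069168  0.012     ] [ 0.49014332 -0.22215223  0.012     ]
```

Emit:
apply_moves([
  {"travel":[29.8,24.5,0],"roll":0,"jaw":87},
  {"travel":[29.8,24.5,0],"roll":0,"jaw":87},
  {"travel":[29.8,24.5,0],"roll":0,"jaw":87},
  {"travel":[29.8,24.5,0],"roll":0,"jaw":87},
  {"travel":[29.8,24.5,0],"roll":0,"jaw":87},
  {"travel":[29.8,24.5,0],"roll":0,"jaw":87},
  {"travel":[29.8,24.5,0],"roll":0,"jaw":87},
  {"travel":[29.8,24.5,0],"roll":0,"jaw":87},
  {"travel":[29.8,24.5,0],"roll":0,"jaw":87},
  {"travel":[29.8,24.5,0],"roll":0,"jaw":87},
])

```text
clock: 1.1
tool_pos: [0.4053, 0.3298, 0.2484]
orientation: [180.0, 0.0, -16.0]
force: [0.3, 0.5, 0.6]
opening: 0.0867
gripper_force: 0.0
```

Emit:
apply_moves([
  {"travel":[29.8,24.5,0],"roll":0,"jaw":87},
  {"travel":[29.8,24.5,0],"roll":0,"jaw":87},
  {"travel":[29.8,24.5,0],"roll":0,"jaw":87},
  {"travel":[29.8,24.5,0],"roll":0,"jaw":87},
  {"travel":[0,0,0],"roll":8,"jaw":87},
  {"travel":[0,0,0],"roll":8,"jaw":87},
  {"travel":[0,0,0],"roll":8,"jaw":87},
  {"travel":[0,0,0],"roll":8,"jaw":87},
  {"travel":[0,0,0],"roll":8,"jaw":87},
  {"travel":[0,0,0],"roll":8,"jaw":87},
])

```text
clock: 2.1
tool_pos: [0.4922, 0.2041, 0.2482]
orientation: [180.0, -0.0, -64.3]
force: [0.1, 0.1, 0.3]
opening: 0.0873
gripper_force: 0.0
```

Emit:
apply_moves([
  {"travel":[0,0,0],"roll":8,"jaw":87},
  {"travel":[0,0,0],"roll":8,"jaw":87},
  {"travel":[0,0,0],"roll":8,"jaw":87},
  {"travel":[0,0,0],"roll":8,"jaw":87},
  {"travel":[0,0,0],"roll":7.5,"jaw":87},
  {"travel":[0,0,0],"roll":0,"jaw":87},
  {"travel":[0,0,0],"roll":0,"jaw":87},
])

```text
clock: 2.8
tool_pos: [0.4923, 0.2043, 0.2484]
orientation: [180.0, -0.0, -103.3]
force: [0.1, -0.1, -0.3]
opening: 0.0867
gripper_force: 0.0
```

```bash
cat >> h.py <<'E'
import cv2
from scipy.spatial.transform import Rotation as R
def wproj(pts,o):
    c=ctrl.calibration("wrist");T=np.eye(4);T[:3,:3]=R.from_euler("xyz",o["orientation"],degrees=True).as_matrix();T[:3,3]=o["tool_pos"]
    p=(np.linalg.inv(T@c["hand_eye"])@np.c_[pts,np.ones(len(pts))].T)[:3]
    r=np.hypot(p[0],p[1]);th=np.arctan2(r,p[2]);K=c["K"]
    return np.c_[K[0,2]+K[0,0]*th*p[0]/r,K[1,2]+K[1,1]*th*p[1]/r]
def wray(u,v,z,o):
    c=ctrl.calibration("wrist");K=c["K"];Rm=R.from_euler("xyz",o["orientation"],degrees=True).as_matrix()
    a=np.array([u-K[0,2],v-K[1,2]])/K[0,0];th=np.hypot(*a)
    d=np.r_[np.sin(th)*a/th,np.cos(th)];H=c["hand_eye"];d=Rm@H[:3,:3]@d;e=Rm@H[:3,3]+o["tool_pos"]
    return e+d*(z-e[2])/d[2]
E
python3 - <<'E'
from h import *
o=ctrl.get_obs();im=ctrl.snapshot("wrist");print({k:np.round(o[k],4) for k in("clock","tool_pos","orientation","force","joint_pos")})
print(wproj([[.493,.204,.091],[.493,.204,.155]],o))
cv2.imwrite("pics/w1.png",im[:,:,::-1])
E
```

```text
{'clock': np.float64(2.8), 'tool_pos': array([0.4923, 0.2043, 0.2484]), 'orientation': array([ 1.799838e+02, -1.640000e-02, -1.032541e+02]), 'force': array([ 0.0991, -0.0913, -0.3299]), 'joint_pos': array([ 4.36183e+01,  7.17910e+00, -1.71872e+01, -5.10000e-03,
       -6.56564e+01, -5.68703e+01])}
[[275.04920332 204.4676858 ]
 [274.86073691 223.89040375]]
```

View pics/w1.png

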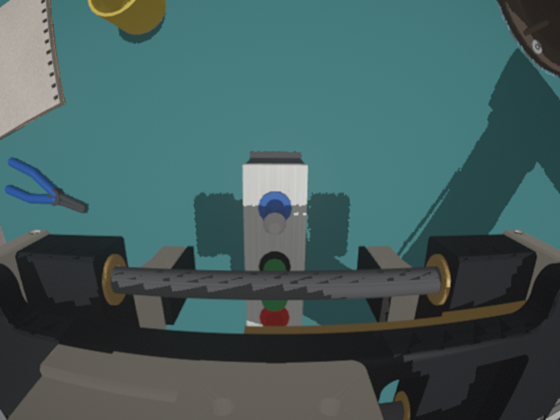

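Emit:
apply_moves([
  {"travel":[0,0,25],"roll":0,"jaw":87},
  {"travel":[0,0,25],"roll":0,"jaw":87},
  {"travel":[0,0,25],"roll":0,"jaw":87},
  {"travel":[0,0,25],"roll":0,"jaw":87},
  {"travel":[0,0,15],"roll":0,"jaw":87},
  {"travel":[0,0,9],"roll":0,"jaw":87},
  {"travel":[0,0,0],"roll":0,"jaw":40},
  {"travel":[0,0,0],"roll":0,"jaw":40},
  {"travel":[0,0,0],"roll":0,"jaw":10},
  {"travel":[0,0,0],"roll":0,"jaw":10},
])

```text
clock: 3.85
tool_pos: [0.4929, 0.2047, 0.1255]
orientation: [-179.9, 0.1, -103.5]
force: [0.4, 0.1, 0.3]
opening: 0.0605
gripper_force: 0.0
```

Emit:
apply_moves([
  {"travel":[0,0,0],"roll":0,"jaw":10},
  {"travel":[0,0,0],"roll":0,"jaw":10},
  {"travel":[0,0,0],"roll":0,"jaw":10},
  {"travel":[0,0,0],"roll":0,"jaw":10},
  {"travel":[0,0,0],"roll":0,"jaw":10},
])

```text
clock: 4.35
tool_pos: [0.4925, 0.2043, 0.1245]
orientation: [180.0, -0.0, -103.5]
force: [-0.8, -0.2, -0.2]
opening: 0.0204
gripper_force: 0.0
```

Emit:
apply_moves([
  {"travel":[0,0,0],"roll":0,"jaw":10},
  {"travel":[0,0,0],"roll":0,"jaw":10},
  {"travel":[0,0,0],"roll":0,"jaw":10},
  {"travel":[0,0,0],"roll":0,"jaw":10},
])

```text
clock: 4.75
tool_pos: [0.4924, 0.2043, 0.1245]
orientation: [180.0, -0.0, -103.5]
force: [-0.7, 0.5, -0.6]
opening: 0.0171
gripper_force: 30.0
```

Emit:
apply_moves([
  {"travel":[0,0,-10],"roll":0,"jaw":10},
  {"travel":[0,0,-20],"roll":0,"jaw":10},
  {"travel":[0,0,-20],"roll":0,"jaw":10},
  {"travel":[0,0,-20],"roll":0,"jaw":10},
  {"travel":[0,0,-20],"roll":0,"jaw":10},
  {"travel":[0,0,-10],"roll":0,"jaw":10},
  {"travel":[0,0,0],"roll":0,"jaw":10},
])

```text
clock: 5.45
tool_pos: [0.4931, 0.2048, 0.2263]
orientation: [-179.9, 0.1, -103.5]
force: [0.1, 0.5, -1.4]
opening: 0.0174
gripper_force: 30.0
```

Emit:
apply_moves([
  {"travel":[14.1,-3.15,0],"roll":0,"jaw":10},
  {"travel":[28.2,-6.3,0],"roll":0,"jaw":10},
  {"travel":[28.2,-6.3,0],"roll":0,"jaw":10},
  {"travel":[28.2,-6.3,0],"roll":0,"jaw":10},
  {"travel":[28.2,-6.3,0],"roll":0,"jaw":10},
  {"travel":[28.2,-6.3,0],"roll":0,"jaw":10},
  {"travel":[28.2,-6.3,0],"roll":0,"jaw":10},
  {"travel":[28.2,-6.3,0],"roll":0,"jaw":10},
  {"travel":[28.2,-6.3,0],"roll":0,"jaw":10},
  {"travel":[28.2,-6.3,0],"roll":0,"jaw":10},
])

```text
clock: 6.45
tool_pos: [0.4871, -0.0719, 0.2234]
orientation: [179.9, -0.0, -103.5]
force: [1.6, -0.7, 0.5]
opening: 0.0174
gripper_force: 30.0
```

Emit:
apply_moves([
  {"travel":[28.2,-6.3,0],"roll":0,"jaw":10},
  {"travel":[28.2,-6.3,0],"roll":0,"jaw":10},
  {"travel":[28.2,-6.3,0],"roll":0,"jaw":10},
  {"travel":[28.2,-6.3,0],"roll":0,"jaw":10},
  {"travel":[28.2,-6.3,0],"roll":0,"jaw":10},
  {"travel":[14.1,-3.15,0],"roll":0,"jaw":10},
  {"travel":[0,0,0],"roll":0,"jaw":10},
  {"travel":[0,0,0],"roll":0,"jaw":10},
])

```text
clock: 7.25
tool_pos: [0.4851, -0.2291, 0.2237]
orientation: [179.9, 0.0, -103.5]
force: [0.9, -0.4, -0.3]
opening: 0.0178
gripper_force: 30.0
```

```bash
python3 - <<'E'
from h import *
o=ctrl.get_obs();print({k:np.round(o[k],4) for k in("clock","tool_pos","orientation","force","opening","joint_pos")})
w=ctrl.snapshot("wrist")[:,:,::-1];s=ctrl.snapshot("scene")[60:300,60:330,::-1]
im=np.zeros((480,800,3),np.uint8);im[:480,:540]=cv2.resize(s,(540,480));im[:195,540:]=cv2.resize(w,(260,195));cv2.imwrite("pics/p2.png",im)
E
```

```text
{'clock': np.float64(7.25), 'tool_pos': array([ 0.4851, -0.2291,  0.2237]), 'orientation': array([ 1.799133e+02,  6.200000e-03, -1.035393e+02]), 'force': array([ 0.9045, -0.3993, -0.2566]), 'opening': np.float64(0.0178), 'joint_pos': array([-4.34340e+00,  8.62590e+00, -1.88295e+01, -2.24000e-02,
       -6.26293e+01, -9.18560e+00])}
```

View pics/p2.png

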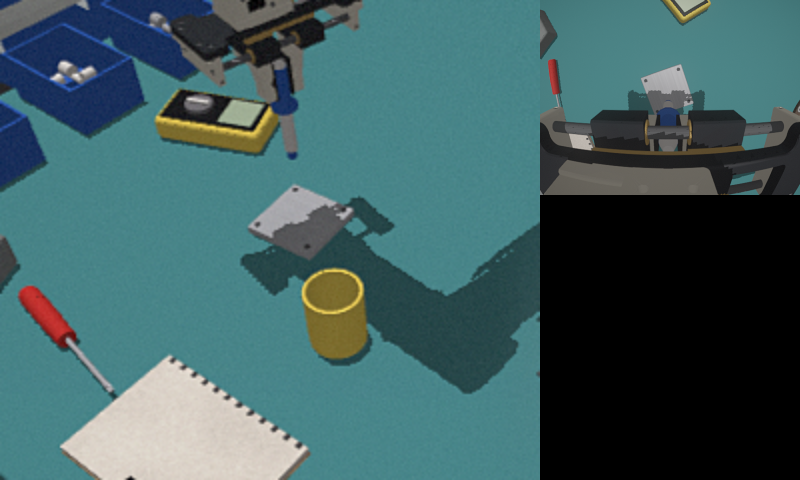

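Emit:
apply_moves([
  {"travel":[0,0,15],"roll":0,"jaw":10},
  {"travel":[0,0,25],"roll":0,"jaw":10},
  {"travel":[0,0,25],"roll":0,"jaw":10},
  {"travel":[0,0,20],"roll":0,"jaw":10},
  {"travel":[0,0,10],"roll":0,"jaw":10},
  {"travel":[0,0,2],"roll":0,"jaw":10},
  {"travel":[0,0,2],"roll":0,"jaw":10},
  {"travel":[0,0,2],"roll":0,"jaw":10},
  {"travel":[0,0,2],"roll":0,"jaw":10},
  {"travel":[0,0,0],"roll":0,"jaw":10},
])

```text
clock: 8.35
tool_pos: [0.4865, -0.2292, 0.1223]
orientation: [-179.9, 0.0, -103.5]
force: [0.8, 0.4, 2.5]
opening: 0.0172
gripper_force: 30.0
```

Emit:
apply_moves([
  {"travel":[0,0,1.5],"roll":0,"jaw":10},
  {"travel":[0,0,1.5],"roll":0,"jaw":10},
  {"travel":[0,0,1],"roll":0,"jaw":10},
  {"travel":[0,0,0],"roll":0,"jaw":10},
])

```text
clock: 8.75
tool_pos: [0.4863, -0.2291, 0.1177]
orientation: [-179.9, 0.0, -103.5]
force: [1.0, 0.3, 3.5]
opening: 0.0175
gripper_force: 30.0
```

Emit:
apply_moves([
  {"travel":[0,0,1],"roll":0,"jaw":10},
  {"travel":[0,0,1],"roll":0,"jaw":10},
  {"travel":[0,0,0.5],"roll":0,"jaw":10},
  {"travel":[0,0,0],"roll":0,"jaw":10},
])

```text
clock: 9.15
tool_pos: [0.4862, -0.2291, 0.1151]
orientation: [-180.0, 0.0, -103.5]
force: [2.3, -0.4, 3.8]
opening: 0.0172
gripper_force: 30.0
```

Emit:
apply_moves([
  {"travel":[0,0,0.5],"roll":0,"jaw":10},
  {"travel":[0,0,0.5],"roll":0,"jaw":10},
  {"travel":[0,0,0],"roll":0,"jaw":10},
])

```text
clock: 9.45
tool_pos: [0.4862, -0.2291, 0.1144]
orientation: [-180.0, -0.0, -103.5]
force: [1.4, 0.6, 6.5]
opening: 0.0175
gripper_force: 30.0
```

Emit:
apply_moves([
  {"travel":[0,0,0.5],"roll":0,"jaw":10},
  {"travel":[0,0,0.5],"roll":0,"jaw":10},
  {"travel":[0,0,0],"roll":0,"jaw":10},
])

```text
clock: 9.75
tool_pos: [0.4864, -0.2293, 0.1143]
orientation: [-179.9, -0.0, -103.4]
force: [0.3, 1.4, 13.9]
opening: 0.0174
gripper_force: 30.0
```

Emit:
apply_moves([
  {"travel":[0,0,0.5],"roll":0,"jaw":10},
  {"travel":[0,0,0],"roll":0,"jaw":10},
  {"travel":[0,0,0],"roll":0,"jaw":10},
])

```text
clock: 10.05
tool_pos: [0.4865, -0.2294, 0.1142]
orientation: [-179.9, -0.0, -103.4]
force: [-1.3, 2.4, 17.3]
opening: 0.0176
gripper_force: 30.0
```

Emit:
apply_moves([
  {"travel":[0,0,-5],"roll":0,"jaw":10},
  {"travel":[0,0,-20],"roll":0,"jaw":10},
  {"travel":[0,0,-25],"roll":0,"jaw":10},
  {"travel":[0,0,-25],"roll":0,"jaw":10},
  {"travel":[0,0,-20],"roll":0,"jaw":10},
  {"travel":[0,0,-10],"roll":0,"jaw":10},
  {"travel":[0,0,0],"roll":0,"jaw":10},
])

```text
clock: 10.75
tool_pos: [0.4855, -0.229, 0.2179]
orientation: [-180.0, 0.0, -103.5]
force: [0.2, -0.9, -1.5]
opening: 0.0172
gripper_force: 30.0
```

Emit:
apply_moves([
  {"travel":[-11.7,-4.5,0],"roll":0,"jaw":10},
  {"travel":[-23.4,-9.05,0],"roll":0,"jaw":10},
  {"travel":[-23.4,-9.05,0],"roll":0,"jaw":10},
  {"travel":[-23.4,-9.05,0],"roll":0,"jaw":10},
  {"travel":[-23.4,-9.05,0],"roll":0,"jaw":10},
  {"travel":[-23.4,-9.05,0],"roll":0,"jaw":10},
  {"travel":[-23.4,-9.05,0],"roll":0,"jaw":10},
  {"travel":[-23.4,-9.05,0],"roll":0,"jaw":10},
  {"travel":[-11.7,-4.5,0],"roll":0,"jaw":10},
  {"travel":[0,0,0],"roll":0,"jaw":10},
])

```text
clock: 11.75
tool_pos: [0.5999, -0.0623, 0.2158]
orientation: [179.9, -0.1, -103.4]
force: [-1.0, 0.2, 0.4]
opening: 0.0175
gripper_force: 30.0
```

```bash
python3 - <<'E'
from h import *
o=ctrl.get_obs();print({k:np.round(o[k],4) for k in("clock","tool_pos","orientation","force","opening")})
w=ctrl.snapshot("wrist")[60:300,130:420,::-1];s=ctrl.snapshot("scene")[90:270,150:330,::-1]
print("proj cup rim c",wproj([[.600,-.064,.08]],o)-[130,60])
a=np.linspace(0,6.28,60);P=wproj(np.c_[.600+.034*np.cos(a),-.064+.034*np.sin(a),0*a+.08],o)-[130,60]
w=np.ascontiguousarray(w)
for p in P: cv2.circle(w,tuple(int(q) for q in p),0,(0,0,255),-1)
im=np.zeros((420,800,3),np.uint8);im[:400,:400]=cv2.resize(s,(400,400));im[:331,400:]=cv2.resize(w,(400,331));cv2.imwrite("pics/p3.png",im)
E
```

```text
{'clock': np.float64(11.75), 'tool_pos': array([ 0.5999, -0.0623,  0.2158]), 'orientation': array([ 1.798537e+02, -5.070000e-02, -1.033795e+02]), 'force': array([-1.0094,  0.207 ,  0.3554]), 'opening': np.float64(0.0175)}
proj cup rim c [[144.91298233 148.41908248]]
```

View pics/p3.png

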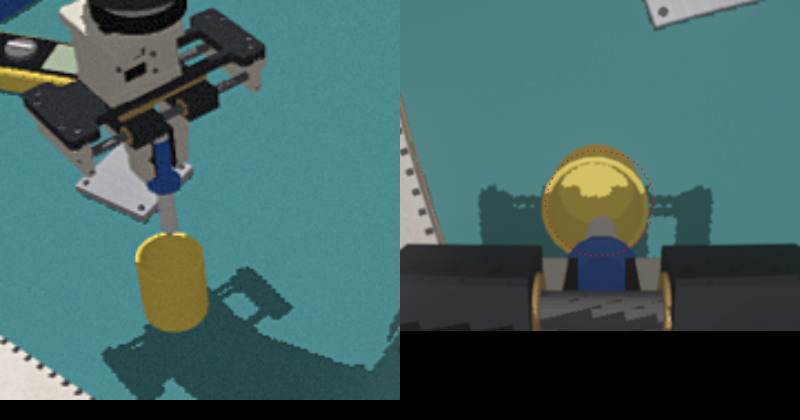

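Emit:
apply_moves([
  {"travel":[0,-3,10],"roll":0,"jaw":10},
  {"travel":[0,0,20],"roll":0,"jaw":10},
  {"travel":[0,0,20],"roll":0,"jaw":10},
  {"travel":[0,0,20],"roll":0,"jaw":10},
  {"travel":[0,0,20],"roll":0,"jaw":10},
  {"travel":[0,0,10],"roll":0,"jaw":10},
  {"travel":[0,0,5],"roll":0,"jaw":10},
  {"travel":[0,0,0],"roll":0,"jaw":10},
])

```text
clock: 12.65
tool_pos: [0.6025, -0.0649, 0.1122]
orientation: [180.0, -0.0, -103.5]
force: [0.1, 0.7, -0.4]
opening: 0.0174
gripper_force: 30.0
```

Emit:
apply_moves([
  {"travel":[0,0,2],"roll":0,"jaw":10},
  {"travel":[0,0,1.5],"roll":0,"jaw":10},
  {"travel":[0,0,0],"roll":0,"jaw":10},
  {"travel":[0,0,0],"roll":0,"jaw":10},
])

```text
clock: 13.05
tool_pos: [0.6029, -0.0645, 0.1095]
orientation: [-180.0, 0.0, -103.5]
force: [0.2, -0.4, -1.1]
opening: 0.0176
gripper_force: 30.0
```

Emit:
apply_moves([
  {"travel":[0,0,0],"roll":0,"jaw":30},
  {"travel":[0,0,0],"roll":0,"jaw":50},
  {"travel":[0,0,0],"roll":0,"jaw":87},
  {"travel":[0,0,0],"roll":0,"jaw":87},
  {"travel":[0,0,0],"roll":0,"jaw":87},
  {"travel":[0,0,0],"roll":0,"jaw":87},
  {"travel":[0,0,0],"roll":0,"jaw":87},
  {"travel":[0,0,0],"roll":0,"jaw":87},
  {"travel":[0,0,0],"roll":0,"jaw":87},
  {"travel":[0,0,0],"roll":0,"jaw":87},
])

```text
clock: 14.05
tool_pos: [0.6027, -0.0646, 0.1091]
orientation: [-180.0, 0.0, -103.5]
force: [-0.0, -0.8, -0.4]
opening: 0.0861
gripper_force: 0.0
```

```bash
python3 - <<'E'
from h import *
o=ctrl.get_obs();print({k:np.round(o[k],4) for k in("clock","tool_pos","force","opening")})
w=ctrl.snapshot("wrist")[60:300,130:420,::-1];s=ctrl.snapshot("scene")[90:270,150:330,::-1]
im=np.zeros((420,800,3),np.uint8);im[:400,:400]=cv2.resize(s,(400,400));im[:331,400:]=cv2.resize(w,(400,331));cv2.imwrite("pics/p4.png",im)
E
```

```text
{'clock': np.float64(14.05), 'tool_pos': array([ 0.6027, -0.0646,  0.1091]), 'force': array([-0.0279, -0.8198, -0.4414]), 'opening': np.float64(0.0861)}
```

View pics/p4.png

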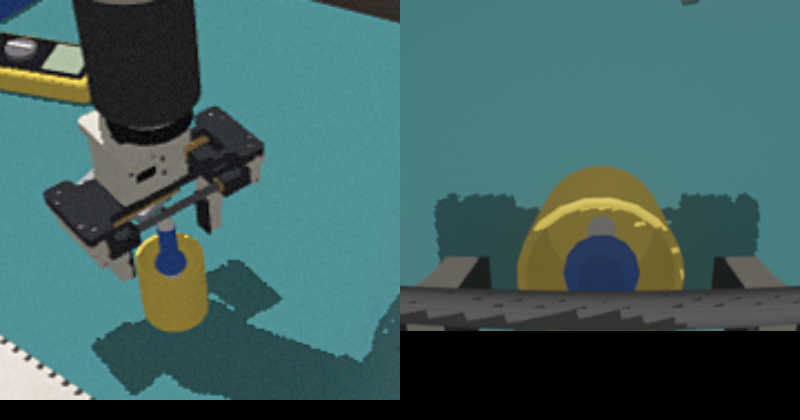

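The scene view shows the marker standing upright and free in the cup, with the fingers open on both sides. I'll raise the arm straight up.

Emit:
apply_moves([
  {"travel":[0,0,-10],"roll":0,"jaw":87},
  {"travel":[0,0,-20],"roll":0,"jaw":87},
  {"travel":[0,0,-25],"roll":0,"jaw":87},
  {"travel":[0,0,-25],"roll":0,"jaw":87},
  {"travel":[0,0,-25],"roll":0,"jaw":87},
  {"travel":[0,0,-20],"roll":0,"jaw":87},
  {"travel":[0,0,0],"roll":0,"jaw":87},
  {"travel":[0,0,0],"roll":0,"jaw":87},
  {"travel":[0,0,0],"roll":0,"jaw":87},
  {"travel":[0,0,0],"roll":0,"jaw":87},
])

```text
clock: 15.15
tool_pos: [0.6022, -0.0646, 0.2332]
orientation: [179.9, -0.0, -103.5]
force: [-0.2, 0.8, -0.8]
opening: 0.087
gripper_force: 0.0
```

```bash
python3 - <<'E'
from h import *
s=ctrl.snapshot("scene")[90:310,150:450,::-1]
cv2.imwrite("pics/p5.png",cv2.resize(s,(750,550)))
E
```

```text
(no output)
```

View pics/p5.png

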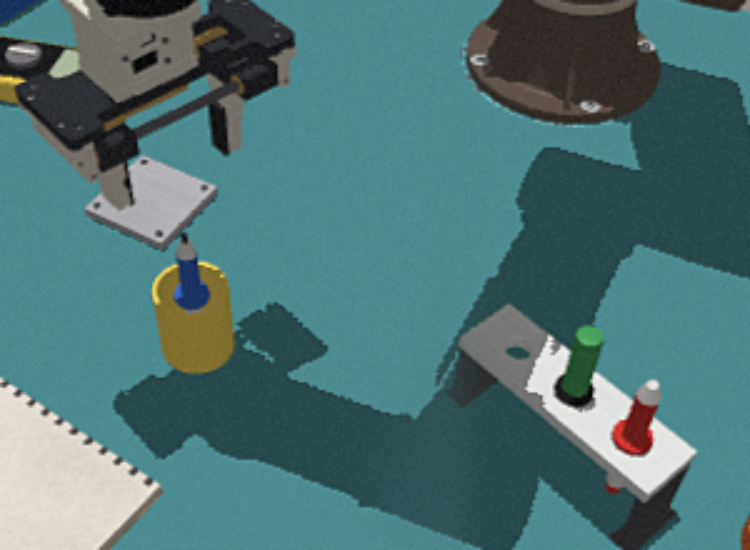

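The black nib is out at about (184,240). The marker is in the upright cup, the red marker is still in the rack, and the gripper is clear.

```bash
python3 -c "
from plant import ctrl
print(ctrl.close_job())"
```

```text
the job is handed in; nothing more can be done
None
```

I pressed the blue marker's button fully in on the plate and stood the marker nib-up in the upright cup, released; the red marker is still in the rack. I handed the job in at about 15 s; no verdict came back.

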